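Seat the whetstone carrier in its rail notches and bolt it

TASK

On the sharpening station, push the wooden board that carries the whetstone along its rails with a fingertip until you feel it drop into the locating notches and sit flat on the rails. Then push the steel bolt by its knob fully across behind the board's tail end so it cannot slide back. Only push: do not lift or tip the board, leave the other things on the bench where they are, and finish with the hand clear of everything.

Things in the scene. Friction and masses are not known exactly. Their poses are not given: they have to be found in the camera images.
- station: Fixed white base plate, 380 x 265 x 12 mm (x -190 to +190, y -140 to +125), with two rails along its x axis. Origin: bench level, midway between the rails. +x is the way the board is pushed (roughly to the robot's left), +y points to the bolt's side (roughly towards the robot). All 'station' numbers are mm in this frame. Between the rails (|y| < 21) only the plate, top at 12 mm.
- seat (a point): Where the seated board's origin comes: station x = +50, y = 0, at the height of the rail tops (30 mm). Rails: aluminium, x -185 to +185, |y| 21.5 to 51.5, with four notches 19 mm long, 9 mm deep, under the board's feet when it is here (play 2.5 mm either way in x). Dark guides outside the rails: inner faces |y| = 51.5, outer 57.5, tops at 40 mm.
- carrier: Loose wooden board, 200 x 100 x 22 mm (x, y, z), 0.6 to 0.9 kg. Origin: centre of its underside; axes as the station's; its tail end face, to be pushed, is at its x = -100. Four feet reach 6 mm below: origin 36 mm above the bench while sliding, 30 mm when seated flat on the rails. Starts 50 to 115 mm short (-x) of the seat. Sliding takes 2 to 8 N; once dropped in, notch walls stop it.
- stone_top (a point): Centre of the top face of the grey and tan whetstone fixed on the board, 165 x 62 x 22 mm (x, y, z), 44 mm above the board's underside. Black rubber end stops beside it.
- bolt (a joint): Travel of the steel bolt in m: 0 drawn back, 0.04 fully across; starts at 0 to 0.006. Moves towards station -y (roughly away from the robot), stays where left, takes about 2 N. Bar 14 mm wide in x, from 41 to 51 mm above the bench, centred at station x = -61; inner end at station y = 60 less the travel. Clears the seated board's tail by about 4 mm; hits the board's side if it is not home.
- bolt_knob (a point): Centre of the bolt's upright round knob, 14 mm in diameter, 51 to 81 mm above the bench; this point is at 66 mm, station x = -61, y = 116 less the travel (76 when fully across). Push its +y side towards station -y. Below it a grey block (station x -76 to -46, y 58.5 to 123.5, top at 40 mm) guides the bar, with a strap over it at y 58 to 68, top at 56 mm.
- dresser: Bystander: small grey dressing stone 60 x 30 x 25 mm on the station's plate, on the far side of the rails. Origin at the centre of its underside, as for all bystanders with no other note.
- oil: Bystander: oil bottle 34 mm in diameter, 75 mm tall, on the station's plate, on the far side of the rails.
- cork_block: Bystander: cork block 40 x 30 x 25 mm on the station's plate, on the bolt's side of the rails, ahead of the bolt in +x.
- knife_a: Bystander: kitchen knife with a red handle, 280 mm long, lying flat to the right of the station; origin where handle and blade meet, blade along its +x.
- knife_b: Bystander: kitchen knife with a green handle, 240 mm long, lying flat to the left of the station; origin where handle and blade meet, blade along its +x.
- spare_stone: Bystander: loose spare whetstone 180 x 60 x 25 mm lying on the bench to the left of the station.
- bowl: Bystander: white bowl 120 mm in diameter, 50 mm tall, on the bench to the right of the station.
Not all that is in view belongs to the job. Leave any green look-alike of the carrier alone.

How it is judged:
By the outcome, as a careful person would: the job done as asked, in the order asked, and still so for the second after the job is handed in, with the robot touching nothing.
It also fails if it takes over 42 s, if anything falls off the work surface, if the arm or the gripper's body presses on something with over 40 N, if the wrist force passes 120 N, or if a joint passes its speed limit or range.

ROBOT

A 7-joint arm with a two-finger parallel gripper is mounted at the origin on the work surface. World frame = base frame: x ahead of the robot, y to its left, z up, the work surface at z = 0. Lengths are in m, angles in rad, forces in N, time in s.
With the tool pointing down it reaches from about 0.425 to 0.875 m from the base axis. Payload 4.7 kg.
Tool frame: the origin (TCP) lies on the centre line of the jaws, within the pads' length; the fingertips stand 19 mm ahead of it and the grasp point (between the pads) is the TCP; x points along the fingers, z is the direction in which the jaws open and shut, and the axes are right-handed (so a half turn about x gives the same grasp; the last joint's range is limited). The gripper opens to 87 mm and grips with 3 to 60 N. Pads are 19 mm wide; open, the fingers measure 117 mm over their backs; the gripper's body (75 mm by 190 mm) begins 51 mm behind the grasp point.
Start: joints at [-1.119, 0.321, -0.07, 1.45, 0.023, 1.371, -0.057], TCP at [0.276, 0.589, 0.242] pointing down, gripper open.
Joint ranges: [-2.86, 2.86], [-0.3, 2.09], [-1.38, 1.24], [0.06, 2.45], [-1.56, 4.7], [0.09, 2.05], [-2.69, 2.69]. Speed limits (rad/s): [2.57, 2.57, 3.14, 3.14, 3.14, 3.14, 3.14].

INTERFACE

Orientations are given as a rotation vector (axis times angle).
In Python, from bench import get_state, get_image, camera_info, close_job gives the robot as it stands.
- The arm moves only by the tool jog_arm, never from a script. Its argument "targets" is a list of rows, each a list of 7 numbers: the turn, a rotation vector about the tool's x, y, z in degrees, then the shift along the tool's x, y, z in cm, then the finger opening in cm, from 0 to 8.7. In form: [[wx, wy, wz, tx, ty, tz, jaw], ...]. A call has 1 to 10 rows; each row shifts and turns the commanded pose from where the row before left it, along the tool's axes as they then stand; what a row does not reach is not made up. A row lasts 1/8 s, in which the tool goes at most 62.5 mm and 10.7 degrees, less where a joint would pass 70% of its speed; a pose out of reach is approached as far as the arm can. A call is refused whole if a number of a shift passes 6.25 or a number of a turn 10.7, either way. A call with a gripper value outside its range is refused whole. The fingers move at their own pace and stop on an object; "squeeze" is the grip in N (left out, the last holds). Time passes only in rows, so rows that do not move let the fingers close. It gives the time, the measured TCP pose, the force and the opening at its end, in the units of the state.
- get_state(): the state, without advancing time (a new reading comes with each control period).
- get_image(name): name is "scene" or "side" or "wrist"; returns (picture, depth): 420x560x3 uint8, red, green, blue; 420x560 float32, m along the optical axis (not along the pixel's ray), 0 where there is no reading.
- camera_info(name): a dict with "intrinsics" (3x3 intrinsics, pixels), "world_from_camera" (4x4, takes a point from camera to world coordinates); the wrist camera has in their place "mount" (4x4, takes a point from camera to tool coordinates, whose origin is the TCP and whose axes are the tool frame's). Camera axes: x right, y up, looking along -z (the intrinsics and any distortion apply to the point x, -y, -z); pixel columns grow to the right and rows downward; lengths in m; the calibration is good to about 2 mm. A picture is of the moment at which its call begins: read the wrist's pose just before it. camera_info takes no time and is no camera call.
- close_job(): hands the job in, once; it reports no verdict.
The state is a dict: "time": time; "joint_positions": joint angles; "qd": joint speeds; "joint_torque": joint torques, N m; "position": TCP position; "tool_rot": TCP orientation; "ft_force": force on the tool from outside, world axes, zero at the start; "torque": the same for the moment, N m; "grip_width": opening from 0.0 (shut) to 1.0 (fully open).
Only numpy, scipy, OpenCV 4.12 (cv2) and the standard library are available. Lean on these libraries where they do the work, as an engineer would, in place of code of your own. Each camera call takes 0.05 s, during which the arm holds its last target.

## Working session

There is one attempt and no reset: what is moved stays moved. The work goes in short steps, Python scripts to look and compute and a tool call to move; the robot and the scene stay as the last step left them, time stands still between calls to the robot, and variables do not carry over. Pictures are saved under pics/ and viewed, and the job is handed in when it is done.

Besides the shell and the picture viewer there is one more tool, called by a JSON object that holds its "name" and its "arguments", one argument or row to a line. jog_arm: Moves the arm, as the interface text tells. Its arguments: {"type":"object","properties":{"targets":{"type":"array"},"squeeze":{"type":"number"}},"required":["targets"]}

```bash
mkdir -p pics; ls
python3 - <<'E'
from bench import *
import cv2,numpy as np
s=get_state();print(s)
for n in("scene","side"):
    p,d=get_image(n);cv2.imwrite(f"pics/{n}0.png",p[:,:,::-1]);np.save(f"pics/{n}0.npy",d);print(n,camera_info(n))
print(camera_info("wrist"))
E
```

```text
pics
{'time': 0.0, 'joint_positions': array([-1.11891867,  0.32183877, -0.07008012,  1.4516556 ,  0.02261187,
        1.37079938, -0.05691656]), 'qd': array([ 1.27998032e-03, -5.58813801e-04, -4.24112600e-04, -1.14282902e-03,
       -1.74229295e-04, -3.66675782e-04, -2.62816776e-05]), 'joint_torque': array([-3.73310002e-05, -4.91282988e+01, -4.03929306e-01, -3.12531388e+01,
       -6.40424690e-02,  4.35093138e-02,  1.66163468e-04]), 'position': array([0.27538647, 0.58821681, 0.24046095]), 'tool_rot': array([-0.88210536,  1.38665199,  0.88026838]), 'ft_force': array([-0.37010975,  0.5935922 ,  0.08515834]), 'torque': array([ 0.02954004, -0.00095347, -0.00648548]), 'grip_width': 0.9998416131768515}
scene {'intrinsics': array([[440.89756659,   0.        , 278.60269024],
       [  0.        , 440.89756659, 213.24490645],
       [  0.        ,   0.        ,   1.        ]]), 'world_from_camera': array([[ 0.20736511, -0.68673251,  0.69670523,  1.29621914],
       [ 0.97825896,  0.14776696, -0.14551406, -0.18325898],
       [-0.00302078,  0.71173267,  0.70244394,  0.92848947],
       [ 0.   
[... 311 characters left out ...]
  [-0.62841507,  0.50420704, -0.59234261, -0.64474692],
       [ 0.01484964,  0.76912212,  0.6389293 ,  0.7434755 ],
       [ 0.        ,  0.        ,  0.        ,  1.        ]])}
{'intrinsics': array([[352.75902544,   0.        , 284.37625429],
       [  0.        , 352.75902544, 206.19341505],
       [  0.        ,   0.        ,   1.        ]]), 'mount': array([[-2.53178322e-04,  2.87844828e-01, -9.57677028e-01,
        -1.42985206e-01],
       [ 4.80118607e-05,  9.57677061e-01,  2.87844826e-01,
         7.95599780e-02],
       [ 9.99999967e-01,  2.68962138e-05, -2.56283037e-04,
        -6.12143888e-04],
       [ 0.00000000e+00,  0.00000000e+00,  0.00000000e+00,
         1.00000000e+00]])}
```

View pics/scene0.png

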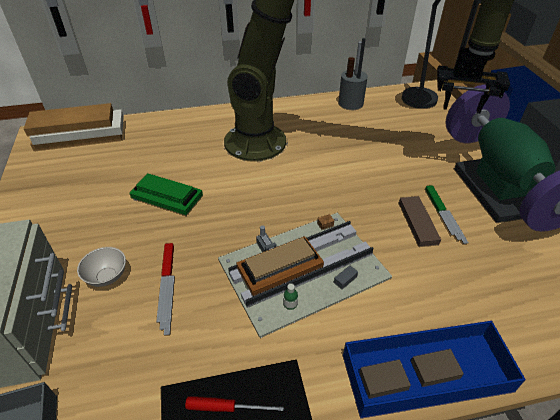

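View pics/side0.png

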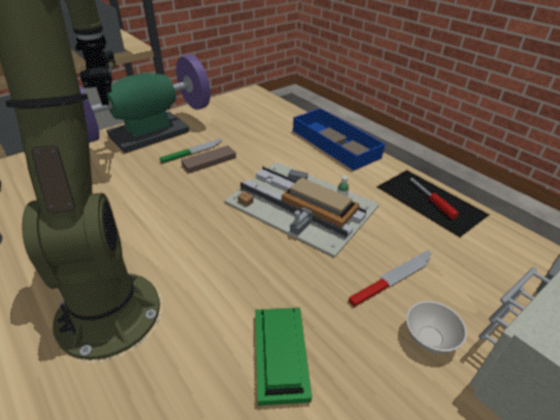

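Run:
```python
import cv2
a=cv2.imread("pics/scene0.png")[200:345,205:405];cv2.imwrite("pics/c1.png",cv2.resize(a,(800,580),interpolation=cv2.INTER_CUBIC))
a=cv2.imread("pics/side0.png")[150:255,215:390];cv2.imwrite("pics/c2.png",cv2.resize(a,(800,480),interpolation=cv2.INTER_CUBIC))
```

```text
(no output)
```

View pics/c1.png

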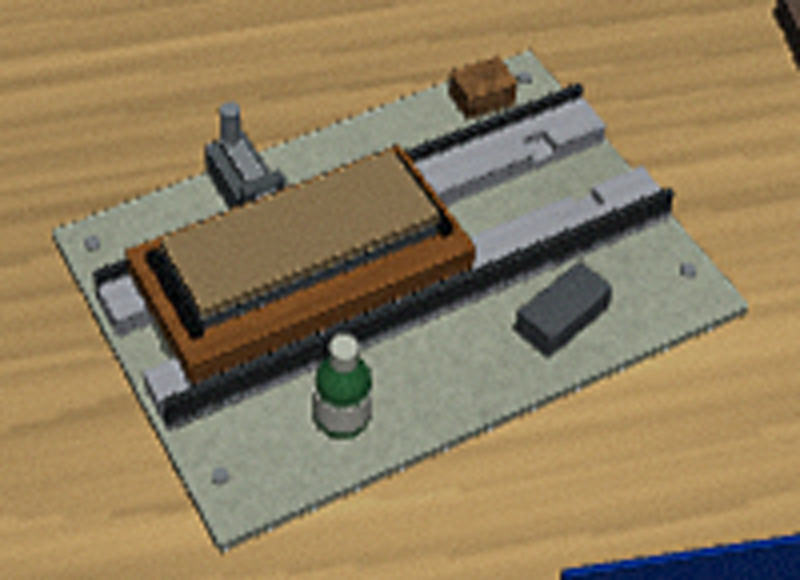

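View pics/c2.png

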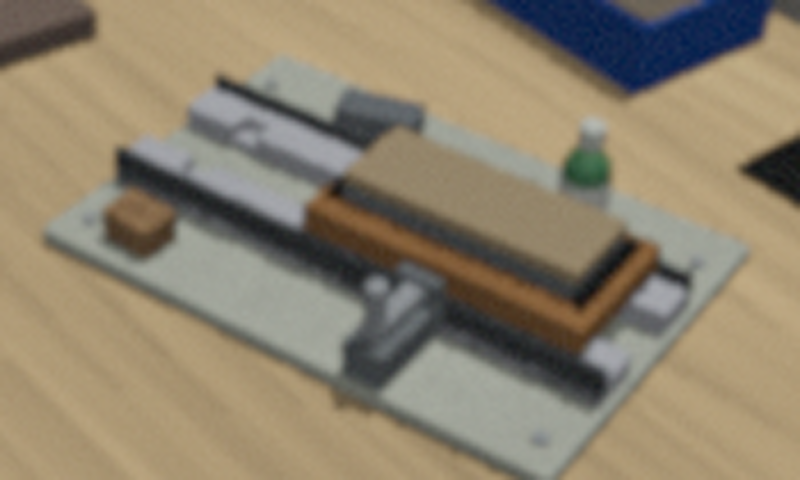

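```bash
cat > h.py <<'E'
import numpy as np, cv2
from bench import *
from scipy.optimize import least_squares
def proj(n,P):
    c=camera_info(n);T=np.linalg.inv(c["world_from_camera"]);K=c["intrinsics"]
    q=np.atleast_2d(P)@T[:3,:3].T+T[:3,3];q=q*[1,-1,-1];u=q@K.T;return u[:,:2]/u[:,2:]
def st(p,P):
    P=np.atleast_2d(P)/1000.;c,s=np.cos(p[2]),np.sin(p[2])
    return np.c_[p[0]+c*P[:,0]-s*P[:,1],p[1]+s*P[:,0]+c*P[:,1],P[:,2]]
E
python3 - <<'E'
from h import *
f1=lambda a:np.array(a)/4+[205,200]-.375
f2=lambda a:np.array(a)/4.571+[215,150]-.39
S=[(-190,125,12),(-190,-140,12),(190,-140,12),(190,125,12)]
s1=f1([(55,232),(222,545),(747,308),(530,50)])
D=[(190,125,12),(190,-140,12),(-190,-140,12)]
s2=f2([(45,235),(285,58),(748,243)])
# carrier top corners z=58: tail+y, tail-y, head -y, 
def r(p,sep=0):
    a=(proj("scene",st(p,S))-s1);b=(proj("side",st(p,D))-s2)
    return np.r_[a.ravel(),b.ravel()] if sep==0 else (a if sep==1 else b).ravel()
for k in (0,1,2):
    o=least_squares(r,[.6,0,1.7],args=(k,));print(k,o.x,np.degrees(o.x[2]),o.fun.round(1))
    if k==0:p=o.x
C=lambda x:[(x-100,50,58),(x-100,-50,58),(x+100,-50,58)]
c1=f1([(128,250),(195,362),(473,255)])
g=lambda q:(proj("scene",st(p,np.array(C(q[0]))+[0,q[1],0]))-c1).ravel()
o=least_squares(g,[-20,0]);print("carrier x,y",o.x,o.fun.round(1))
kn=f1([(230,107)]);g=lambda q:(proj("scene",st(p,[(q[0],q[1],81)]))-kn).ravel()
print("knob",least_squares(g,[-61,110]).x)
kn=f2([(377,281)]);g=lambda q:(proj("side",st(p,[(q[0],q[1],81)]))-kn).ravel()
print("knob",least_squares(g,[-61,110]).x)
np.save("p.npy",p)
# depth check
from math import *
from scipy.spatial.transform import Rotation as R
s=get_state();print(R.from_rotvec(s['tool_rot']).as_matrix().round(3))
E
```

```text
0 [0.58883365 0.0260439  1.83556132] 105.16991642463645 [-1.3 -0.2 -0.8  0.6  0.9 -0.8 -0.2 -0.1 -0.8 -1.7 -0.9 -1.3  0.9  0. ]
1 [0.58897715 0.02696877 1.83359936] 105.05750472828237 [-0.9 -0.3 -0.5  0.5  1.2 -0.7  0.2 -0.1]
2 [0.58757359 0.02214028 1.84437349] 105.67481680185189 [-0.5 -0.5 -1.1 -0.6  1.5  0.4]
carrier x,y [-63.35591716   0.52128417] [-0.7  0.2 -0.8  1.3  1.5 -1.9]
knob [-59.26244134 113.26448874]
knob [-59.7505339  110.03374199]
[[-0.001 -0.906  0.424]
 [-0.002  0.424  0.906]
 [-1.    -0.    -0.002]]
```

```bash
cat >> h.py <<'E'
from scipy.spatial.transform import Rotation as R
def world(n,u,v,d):
    c=camera_info(n);T=c["world_from_camera"];K=c["intrinsics"]
    q=np.array([(u-K[0,2])/K[0,0]*d,-(v-K[1,2])/K[1,1]*d,-d]);return T[:3,:3]@q+T[:3,3]
def tost(p,w):
    c,s=np.cos(p[2]),np.sin(p[2]);d=np.asarray(w)-[p[0],p[1],0]
    return 1000*np.array([c*d[0]+s*d[1],-s*d[0]+c*d[1],d[2]])
def plan(p,tgt,yoff=0):
    """cm in tool axes after turning so that tool x down, tool y = station x"""
    s=get_state();M=R.from_rotvec(s['tool_rot']).as_matrix()
    c,sn=np.cos(p[2]),np.sin(p[2])
    G=np.array([[0,c,sn],[0,sn,-c],[-1,0,0]])
    print("now st",tost(p,s['position']).round(1),"F",s['ft_force'].round(1),"t",s['time'])
    print("turn deg tool",np.degrees(R.from_matrix(M.T@G).as_rotvec()).round(2))
    w=st(p,tgt)[0];d=(w-s['position'])*100
    print("shift cm: in goal axes",(G.T@d).round(2),"in current",(M.T@d).round(2))
E
python3 - <<'E'
from h import *
p=np.load("p.npy")
d=np.load("pics/scene0.npy")
for u,v in [(478,110),(455,115),(500,100),(520,150),(280,262),(232,228),(166,190),(345,100)]:print(u,v,world("scene",u,v,d[v,u]).round(3),tost(p,world("scene",u,v,d[v,u])).round(0))
plan(p,(-100,30,260))
E
```

```text
478 110 [0.303 0.626 0.23 ] [654. 119. 230.]
455 115 [0.23  0.609 0.17 ] [657. 194. 170.]
500 100 [0.231 0.752 0.206] [794. 156. 206.]
520 150 [0.477 0.661 0.205] [642. -58. 205.]
280 262 [ 0.622 -0.04   0.08 ] [-72. -15.  80.]
232 228 [ 0.409 -0.136  0.002] [-109.  216.    2.]
166 190 [ 0.255 -0.311  0.049] [-238.  410.   49.]
345 100 [-0.148  0.384  0.037] [538. 617.  37.]
now st [624.6 155.4 240.6] F [ 0.1 -0.4  0.4] t 0.1
turn deg tool [49.75 -0.09  0.05]
shift cm: in goal axes [ -1.94 -72.46  12.54] in current [ -1.86 -56.39 -47.21]
```

{"name": "jog_arm", "arguments": {
  "targets": [
    [0,0,0,-4,0,0,0],
    [0,0,0,0,-4.7,-3.9,0],
    [0,0,0,0,-4.7,-3.9,0],
    [0,0,0,0,-4.7,-3.9,0],
    [0,0,0,0,-4.7,-3.9,0],
    [0,0,0,0,-4.7,-3.9,0],
    [0,0,0,0,-4.7,-3.9,0],
    [0,0,0,0,-4.7,-3.9,0],
    [0,0,0,0,-4.7,-3.9,0],
    [0,0,0,0,-4.7,-3.9,0]
  ],
  "squeeze": 30
}}

```text
time: 1.35
position: [0.5102, 0.0896, 0.2814]
tool_rot: [-0.881, 1.385, 0.881]
ft_force: [2.1, 1.3, -0.1]
grip_width: 0.019
```

{"name": "jog_arm", "arguments": {
  "targets": [
    [10,0,0,0,0,0,0],
    [10,0,0,0,0,0,0],
    [10,0,0,0,0,0,0],
    [10,0,0,0,0,0,0],
    [9.8,0,0,0,0,0,0],
    [0,0,0,0,0,0,0]
  ]
}}

```text
time: 2.1
position: [0.5097, 0.0914, 0.2812]
tool_rot: [-0.209, 1.561, 0.209]
ft_force: [0.1, -0.1, 0.1]
grip_width: 0.006
```

Run:
```python
from h import *
p=np.load("p.npy")
print(get_state()['grip_width'])
plan(p,(-120,30,260))
```

```text
0.006425826847632136
now st [ 83.8  59.3 281.2] F [ 0.1 -0.1  0.1] t 2.1
turn deg tool [ 0.05 -0.04  0.  ]
shift cm: in goal axes [  2.12 -20.38   2.93] in current [  2.12 -20.39   2.91]
```

{"name": "jog_arm", "arguments": {
  "targets": [
    [0,0,0,0.5,-5.8,0.8,0],
    [0,0,0,0.5,-5.8,0.8,0],
    [0,0,0,0.5,-5.8,0.8,0],
    [0,0,0,0.5,-3,0.5,0],
    [0,0,0,0,0,0,0],
    [0,0,0,0,0,0,0]
  ]
}}

```text
time: 2.85
position: [0.5909, -0.0968, 0.2613]
tool_rot: [-0.208, 1.561, 0.21]
ft_force: [0.6, 0.3, -0.4]
grip_width: 0.012
```

Run:
```python
from h import *
p=np.load("p.npy")
s=get_state();np.savez("pics/w1.npz",pos=s['position'],rot=s['tool_rot'])
im,d=get_image("wrist");cv2.imwrite("pics/w1.png",im[:,:,::-1]);np.save("pics/w1.npy",d)
plan(p,(-185,0,260))
```

```text
now st [-118.6   29.9  261.5] F [-0.1  0.2 -0.8] t 2.9
turn deg tool [ 0.14  0.   -0.06]
shift cm: in goal axes [ 0.15 -6.64  2.99] in current [ 0.14 -6.65  2.97]
```

View pics/w1.png

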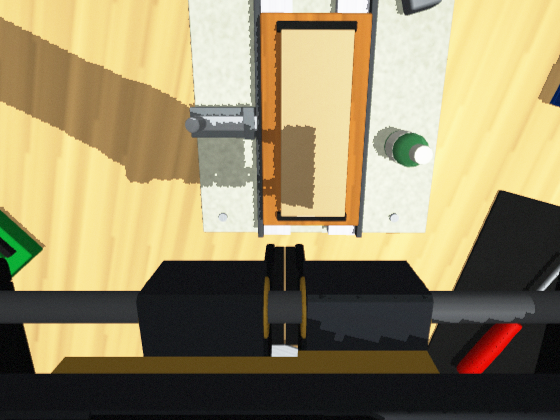

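```bash
cat >> h.py <<'E'
def projw(pos,rot,P):
    c=camera_info("wrist");T=np.eye(4);T[:3,:3]=R.from_rotvec(rot).as_matrix();T[:3,3]=pos
    T=np.linalg.inv(T@c["mount"]);q=np.atleast_2d(P)@T[:3,:3].T+T[:3,3];u=(q*[1,-1,-1])@c["intrinsics"].T;return u[:,:2]/u[:,2:]
E
python3 - <<'E'
import cv2
a=cv2.imread("pics/w1.png")
cv2.imwrite("pics/c3.png",cv2.resize(a[90:250,180:380],(800,640)[:2],interpolation=cv2.INTER_CUBIC)[:600])
cv2.imwrite("pics/c4.png",cv2.resize(a[190:245,195:445],(800,176),interpolation=cv2.INTER_CUBIC))
E
```

```text
(no output)
```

View pics/c3.png

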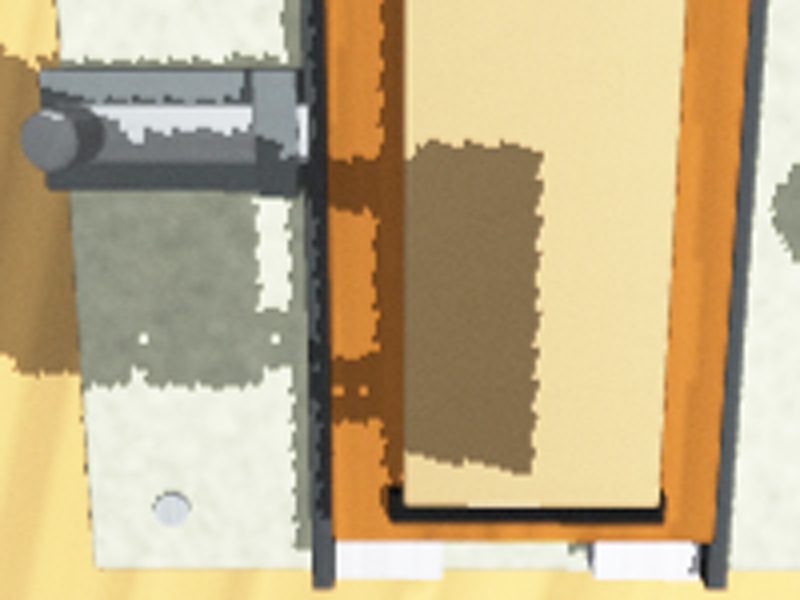

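View pics/c4.png

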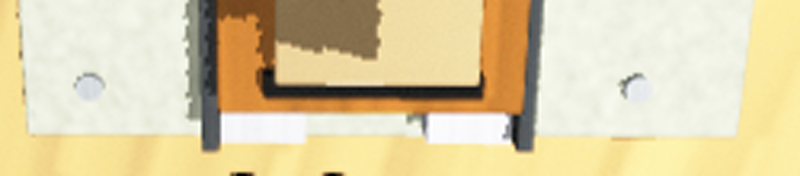

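Run:
```python
from h import *
p0=np.load("p.npy");w=np.load("pics/w1.npz")
S=[(-190,125,12),(-190,-140,12),(-185,57.5,40),(-185,-57.5,40)]
m=np.array([(204.2,232),(425.6,232.2),(258.5,237),(361.5,237)])-.4
o=least_squares(lambda p:(projw(w['pos'],w['rot'],st(p,S))-m).ravel(),p0);p=o.x;print(p,np.degrees(p[2]),p-p0,o.fun.round(1))
for q in(p,p0):
  g=lambda a:(projw(w['pos'],w['rot'],st(q,[(a[0]-100,50+a[1],58),(a[0]-100,-50+a[1],58)]))-[(262.8,224.6),(357.8,225.3)]).ravel()
  o=least_squares(g,[-60,0]);print("car",o.x,o.fun.round(1))
  g=lambda a:(projw(w['pos'],w['rot'],st(q,[(a[0],a[1],81)]))-[(191.6,124.6)]).ravel()
  print("knob",least_squares(g,[-60,110]).x)
np.save("pw.npy",p)
plan(p,(-190,0,57))
```

```text
[0.58594912 0.02592133 1.83657371] 105.22792226338751 [-0.00288453 -0.00012256  0.00101239] [-1.1  0.1  0.8  0.1 -0.3 -0.   0.6  0. ]
car [-64.91209541   1.08440664] [-0.5  0.3  0.5 -0.3]
knob [-61.49964549 111.18206237]
car [-64.276499     3.73154431] [-0.5  0.3  0.5 -0.2]
knob [-60.97563527 113.93583198]
now st [-119.2   27.2  261.5] F [-0.1  0.2 -0.8] t 2.9
turn deg tool [ 0.08  0.   -0.06]
shift cm: in goal axes [20.45 -7.08  2.72] in current [20.44 -7.11  2.71]
```

{"name": "jog_arm", "arguments": {
  "targets": [
    [0,0,0,0,-4.1,1.3,0],
    [0,0,0,0,-3,1.4,0],
    [0,0,0,5.5,0,0,0],
    [0,0,0,5.5,0,0,0],
    [0,0,0,5,0,0,0],
    [0,0,0,2,0,0,0],
    [0,0,0,1,0,0,0],
    [0,0,0,0,0,0,0],
    [0,0,0,0,0,0,0]
  ]
}}

```text
time: 4.03
position: [0.6371, -0.1597, 0.0737]
tool_rot: [-0.208, 1.557, 0.207]
ft_force: [0.1, -0.4, -0.3]
grip_width: 0.007
```

Run:
```python
from h import *
p=np.load("pw.npy")
plan(p,(-190,0,57))
im,d=get_image("wrist");cv2.imwrite("pics/w2.png",im[:,:,::-1])
im,d=get_image("scene");cv2.imwrite("pics/s2.png",cv2.resize(im[180:345,185:405,::-1],(800,600),interpolation=cv2.INTER_CUBIC))
```

```text
now st [-192.5   -0.6   73.7] F [ 0.1 -0.4 -0.3] t 4.025
turn deg tool [-0.1   0.19  0.07]
shift cm: in goal axes [ 1.67  0.25 -0.06] in current [ 1.67  0.25 -0.06]
```

View pics/w2.png

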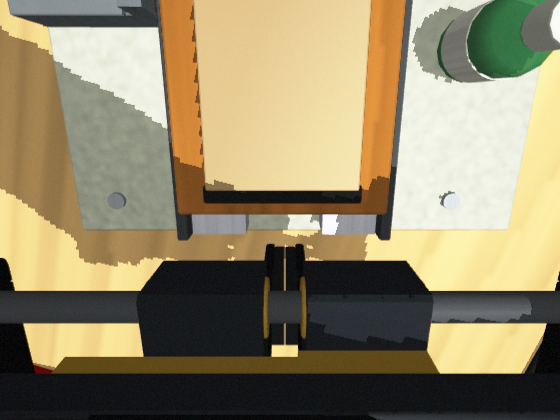

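View pics/s2.png

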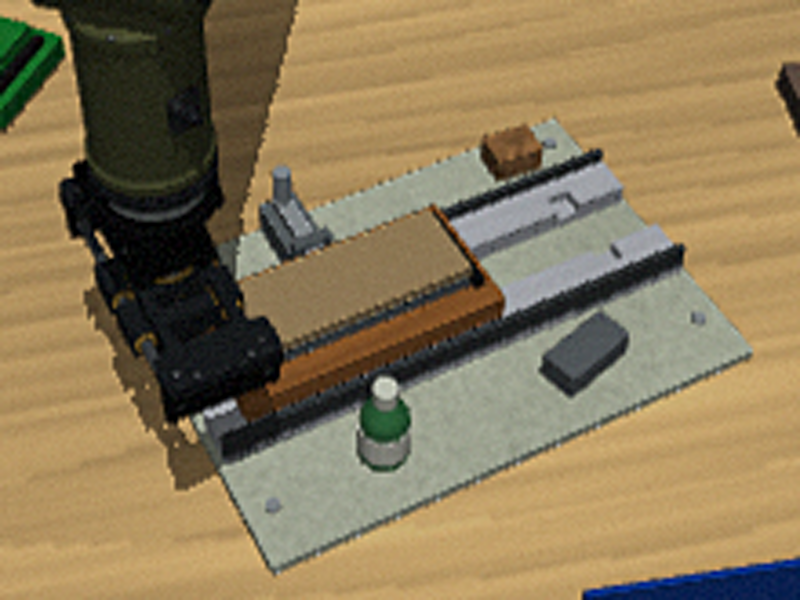

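{"name": "jog_arm", "arguments": {
  "targets": [
    [0,0,0,1.4,0,0,0],
    [0,0,0,0,0,0,0],
    [0,0,0,0,1,0,0],
    [0,0,0,0,0.5,0,0],
    [0,0,0,0,0.5,0,0],
    [0,0,0,0,0.5,0,0]
  ]
}}

```text
time: 4.88
position: [0.6291, -0.1357, 0.0577]
tool_rot: [-0.208, 1.561, 0.206]
ft_force: [0.8, -2.4, -1.6]
grip_width: 0.008
```

{"name": "jog_arm", "arguments": {
  "targets": [
    [0,0,0,0,0.8,0,0],
    [0,0,0,0,0.8,0,0],
    [0,0,0,0,0.8,0,0],
    [0,0,0,0,0.8,0,0]
  ]
}}

```text
time: 5.38
position: [0.6208, -0.1038, 0.0577]
tool_rot: [-0.207, 1.561, 0.207]
ft_force: [1.6, -3.8, -0.4]
grip_width: 0.002
```

Run:
```python
from h import *
p=np.load("pw.npy")
plan(p,(-62,0,59))
im,d=get_image("wrist");cv2.imwrite("pics/w3.png",im[:,:,::-1])
```

```text
now st [-134.4    0.5   57.7] F [ 1.6 -3.8 -0.4] t 5.375
turn deg tool [-0.1   0.02  0.01]
shift cm: in goal axes [-0.13  7.24  0.05] in current [-0.13  7.24  0.04]
```

View pics/w3.png

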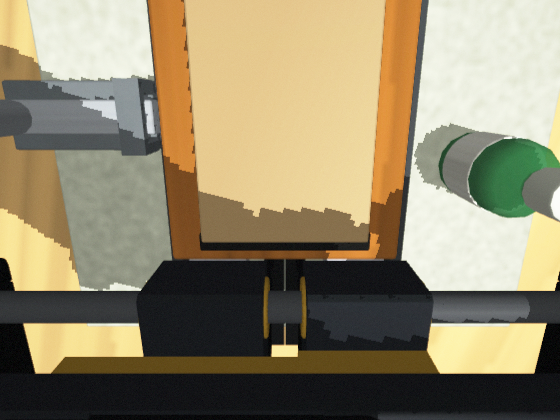

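{"name": "jog_arm", "arguments": {
  "targets": [
    [0,0,0,0,0.8,0,0],
    [0,0,0,0,0.8,0,0],
    [0,0,0,0,0.8,0,0],
    [0,0,0,0,0.8,0,0],
    [0,0,0,0,0.8,0,0],
    [0,0,0,0,0.8,0,0],
    [0,0,0,0,0.5,0,0],
    [0,0,0,0,0.3,0,0],
    [0,0,0,0,0.2,0,0]
  ]
}}

```text
time: 6.55
position: [0.6058, -0.0485, 0.0577]
tool_rot: [-0.207, 1.561, 0.207]
ft_force: [1.0, -3.4, 0.3]
grip_width: 0.004
```

{"name": "jog_arm", "arguments": {
  "targets": [
    [0,0,0,0,0.2,0,0],
    [0,0,0,0,0.2,0,0]
  ]
}}

```text
time: 6.8
position: [0.6048, -0.0448, 0.0577]
tool_rot: [-0.207, 1.561, 0.207]
ft_force: [0.4, -3.2, 2.0]
grip_width: 0.01
```

Run:
```python
from h import *
p=np.load("pw.npy")
plan(p,(-62,0,59))
```

```text
now st [-73.2   0.4  57.7] F [ 0.4 -3.2  2. ] t 6.8
turn deg tool [-0.14  0.02  0.02]
shift cm: in goal axes [-0.13  1.12  0.04] in current [-0.13  1.12  0.04]
```

{"name": "jog_arm", "arguments": {
  "targets": [
    [0,0,0,0,0.2,0,0],
    [0,0,0,0,0.2,0,0],
    [0,0,0,0,0.2,0,0]
  ]
}}

```text
time: 7.18
position: [0.6031, -0.0386, 0.0576]
tool_rot: [-0.207, 1.561, 0.207]
ft_force: [0.8, -3.9, 1.4]
grip_width: 0.004
```

{"name": "jog_arm", "arguments": {
  "targets": [
    [0,0,0,0,0.2,0,0]
  ]
}}

```text
time: 7.3
position: [0.6024, -0.0364, 0.0575]
tool_rot: [-0.207, 1.561, 0.207]
ft_force: [0.8, -1.4, -0.6]
grip_width: 0.007
```

{"name": "jog_arm", "arguments": {
  "targets": [
    [0,0,0,0,0.2,0,0]
  ]
}}

```text
time: 7.42
position: [0.6018, -0.0342, 0.0573]
tool_rot: [-0.207, 1.561, 0.208]
ft_force: [0.6, -4.2, 1.2]
grip_width: 0.003
```

{"name": "jog_arm", "arguments": {
  "targets": [
    [0,0,0,0,0.15,0,0]
  ]
}}

```text
time: 7.55
position: [0.6014, -0.0331, 0.0573]
tool_rot: [-0.207, 1.561, 0.207]
ft_force: [2.0, -4.7, -0.4]
grip_width: 0.012
```

{"name": "jog_arm", "arguments": {
  "targets": [
    [0,0,0,0,0.15,0,0]
  ]
}}

```text
time: 7.68
position: [0.601, -0.0317, 0.0573]
tool_rot: [-0.207, 1.561, 0.207]
ft_force: [1.2, -4.0, -0.1]
grip_width: 0.008
```

Run:
```python
from h import *
p=np.load("pw.npy")
plan(p,(-62,0,59))
im,d=get_image("scene");cv2.imwrite("pics/s4.png",cv2.resize(im[180:345,185:405,::-1],(800,600),interpolation=cv2.INTER_CUBIC))
im,d=get_image("wrist");cv2.imwrite("pics/w4.png",im[:,:,::-1])
```

```text
now st [-59.6   0.6  57.3] F [ 1.2 -4.  -0.1] t 7.675
turn deg tool [-0.11 -0.02 -0.01]
shift cm: in goal axes [-0.17 -0.24  0.06] in current [-0.17 -0.24  0.06]
```

View pics/s4.png

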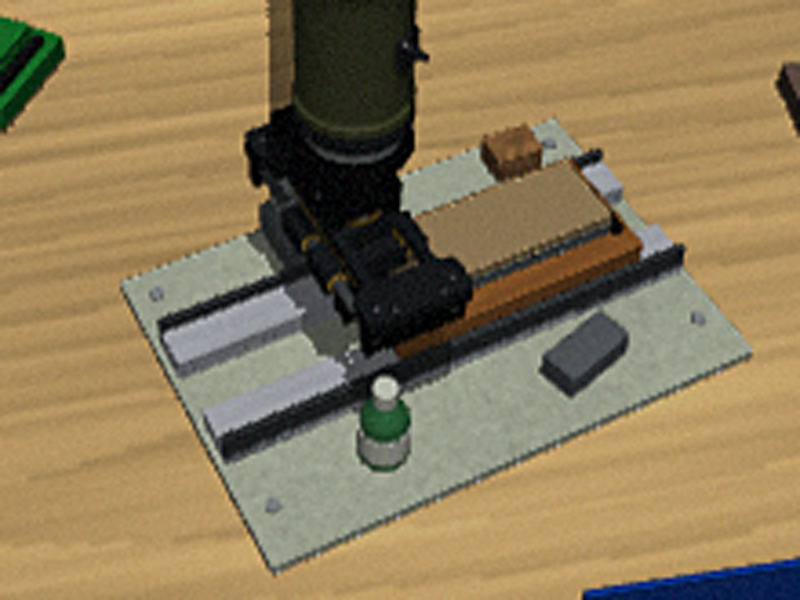

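```bash
cat >> h.py <<'E'
def stone(p,d,head):
    # fit height over stone region given rough carrier x; use points near head end
    c=camera_info("scene");out=[]
    v,u=np.mgrid[0:420,0:560];K=c["intrinsics"];T=c["world_from_camera"]
    q=np.stack([(u-K[0,2])/K[0,0]*d,-(v-K[1,2])/K[1,1]*d,-d],-1)@T[:3,:3].T+T[:3,3]
    S=tost(p,q.reshape(-1,3)).reshape(q.shape) if 0 else None
    cc,s=np.cos(p[2]),np.sin(p[2]);dx=q[...,0]-p[0];dy=q[...,1]-p[1]
    X=1000*(cc*dx+s*dy);Y=1000*(-s*dx+cc*dy);Z=1000*q[...,2]
    for lo,hi in head:
        m=(d>0)&(X>lo)&(X<hi)&(abs(Y)<22)&(Z>55)&(Z<95);out.append((m.sum(),np.median(Z[m]).round(1)))
    m=(d>0)&(X>150)&(X<183)&(abs(Y)<50)&(abs(Y)>25)&(Z<50);out.append(("rail",m.sum(),np.median(Z[m]).round(1)))
    m=(d>0)&(Z>45)&(Z<64)&(abs(Y)<48)&(abs(Y)>36)&(X>40);out.append(("board",m.sum(),np.median(Z[m]).round(1)));
    return out
E
python3 - <<'E'
from h import *
p=np.load("pw.npy")
d0=np.load("pics/scene0.npy")
print(stone(p,d0,[(-130,-70),(-60,0)]))
im,d=get_image("scene");print(stone(p,d,[(50,80),(90,125)]))
E
```

```text
[(np.int64(336), np.float64(79.6)), (np.int64(313), np.float64(79.4)), ('rail', np.int64(170), np.float64(29.5)), ('board', np.int64(27), np.float64(55.0))]
[(np.int64(141), np.float64(73.4)), (np.int64(165), np.float64(73.5)), ('rail', np.int64(105), np.float64(29.8)), ('board', np.int64(196), np.float64(51.5))]
```

View pics/w4.png

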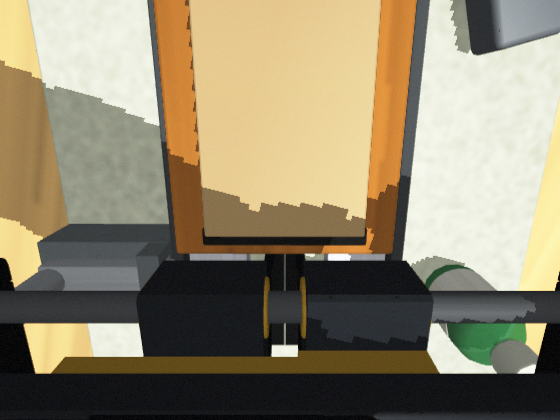

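{"name": "jog_arm", "arguments": {
  "targets": [
    [0,0,0,0,0.15,0,0],
    [0,0,0,0,0.15,0,0]
  ]
}}

```text
time: 8.07
position: [0.6009, -0.0315, 0.0574]
tool_rot: [-0.209, 1.56, 0.203]
ft_force: [3.0, -8.6, -3.3]
grip_width: 0.008
```

{"name": "jog_arm", "arguments": {
  "targets": [
    [0,0,0,0,0.1,0,0]
  ]
}}

```text
time: 8.2
position: [0.6009, -0.0315, 0.0575]
tool_rot: [-0.209, 1.56, 0.202]
ft_force: [3.7, -8.6, -3.7]
grip_width: 0.003
```

{"name": "jog_arm", "arguments": {
  "targets": [
    [0,0,0,0,-0.8,0,0],
    [0,0,0,0,-2.2,0,0],
    [0,0,0,-4,0,0,0],
    [0,0,0,-6,0,0,0],
    [0,0,0,0,0,0,0]
  ]
}}

```text
time: 8.82
position: [0.6113, -0.056, 0.163]
tool_rot: [-0.207, 1.551, 0.209]
ft_force: [0.8, -0.4, -0.0]
grip_width: 0.007
```

Run:
```python
from h import *
p=np.load("pw.npy")
plan(p,(-61,150,79))
s=get_state();np.savez("pics/w5.npz",pos=s['position'],rot=s['tool_rot'])
im,d=get_image("wrist");cv2.imwrite("pics/w5.png",im[:,:,::-1])
im,d=get_image("scene");print(stone(p,d,[(-20,10),(50,80),(90,125)]))
cv2.imwrite("pics/s5.png",cv2.resize(im[180:345,185:405,::-1],(800,600),interpolation=cv2.INTER_CUBIC))
```

```text
now st [-85.7  -3.  163. ] F [ 0.8 -0.4 -0. ] t 8.825
turn deg tool [-0.05  0.55 -0.01]
shift cm: in goal axes [  8.4    2.47 -15.3 ] in current [  8.25   2.45 -15.38]
[(np.int64(137), np.float64(73.2)), (np.int64(145), np.float64(73.6)), (np.int64(169), np.float64(73.6)), ('rail', np.int64(104), np.float64(29.7)), ('board', np.int64(193), np.float64(51.7))]
```

View pics/w5.png

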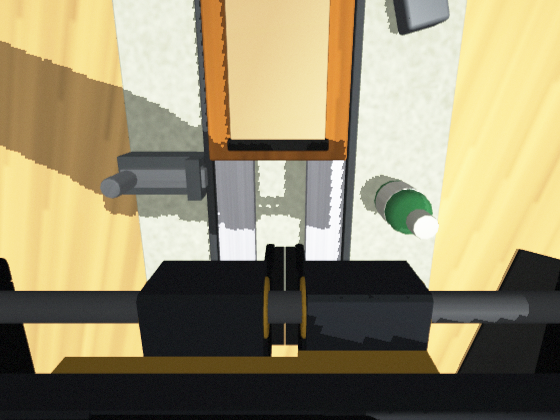

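View pics/s5.png

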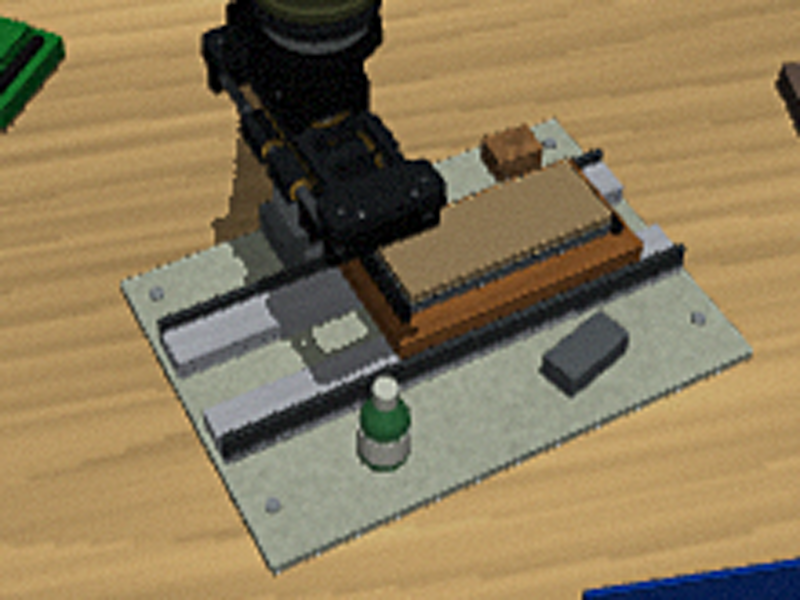

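{"name": "jog_arm", "arguments": {
  "targets": [
    [0,0.5,0,0,0.5,-5.3,0],
    [0,0,0,0,1,-5.2,0],
    [0,0,0,0,1,-4.8,0],
    [0,0,0,5,0,0,0],
    [0,0,0,2.4,0,0,0],
    [0,0,0,0.8,0,0,0],
    [0,0,0,0,0,0,0]
  ]
}}

```text
time: 9.8
position: [0.4525, -0.0727, 0.0757]
tool_rot: [-0.209, 1.572, 0.207]
ft_force: [0.1, 0.3, -0.3]
grip_width: 0.003
```

Run:
```python
from h import *
p=np.load("pw.npy")
plan(p,(-61,140,79))
im,d=get_image("wrist");cv2.imwrite("pics/w6.png",im[:,:,::-1])
im,d=get_image("side");cv2.imwrite("pics/d6.png",cv2.resize(im[130:270,200:390,::-1],(800,590),interpolation=cv2.INTER_CUBIC))
```

```text
now st [-60.1 154.7  75.7] F [ 0.1  0.3 -0.3] t 9.8
turn deg tool [-0.09 -0.63 -0.02]
shift cm: in goal axes [-0.33 -0.09  1.47] in current [-0.35 -0.08  1.47]
```

View pics/w6.png

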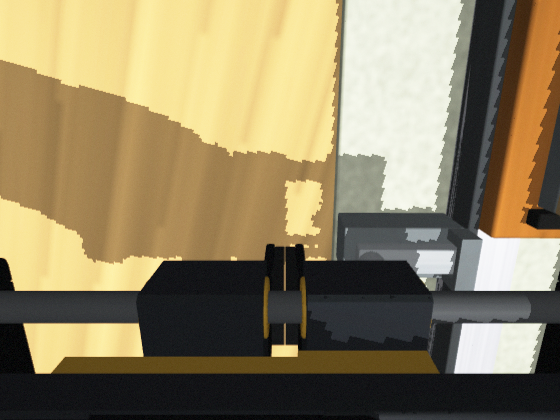

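View pics/d6.png

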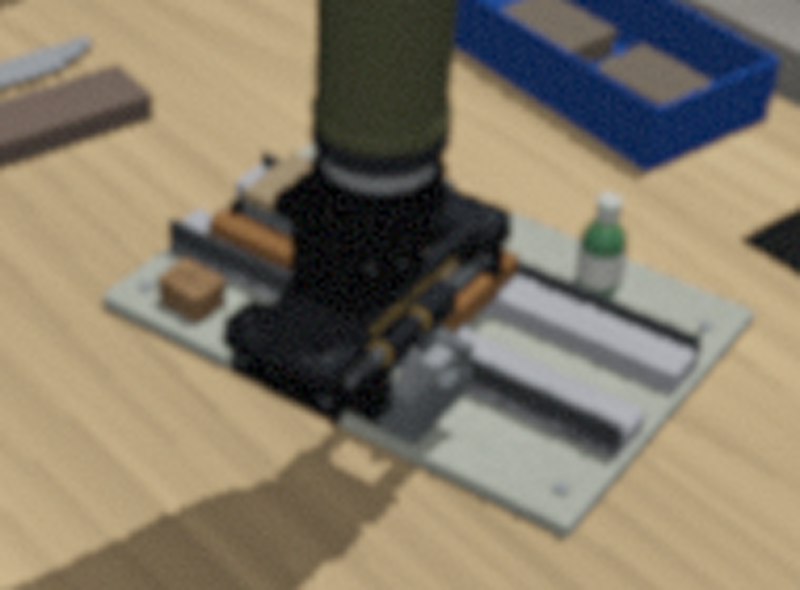

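{"name": "jog_arm", "arguments": {
  "targets": [
    [0,0,0,-0.5,0,0,0],
    [0,-0.6,0,0,0,1,0],
    [0,0,0,0,0,0.6,0],
    [0,0,0,0,0,0.6,0],
    [0,0,0,0,0,0.6,0],
    [0,0,0,0,0,0.6,0],
    [0,0,0,0,0,0.6,0],
    [0,0,0,0,0,0.5,0]
  ]
}}

```text
time: 10.9
position: [0.4966, -0.0612, 0.0812]
tool_rot: [-0.207, 1.56, 0.207]
ft_force: [-2.4, -0.8, 1.1]
grip_width: 0.006
```

Run:
```python
from h import *
p=np.load("pw.npy")
plan(p,(-61,98,79))
im,d=get_image("wrist");cv2.imwrite("pics/w7.png",im[:,:,::-1])
```

```text
now st [-60.6 109.1  81.2] F [-2.4 -0.8  1.1] t 10.9
turn deg tool [-0.11  0.05 -0.01]
shift cm: in goal axes [ 0.22 -0.04  1.11] in current [ 0.22 -0.03  1.11]
```

View pics/w7.png

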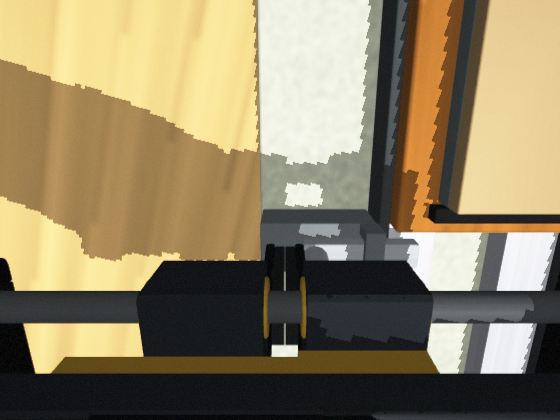

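Pushing the knob at about 2.5 N; the bar end (≈410,250) is coming out behind the board's tail.

{"name": "jog_arm", "arguments": {
  "targets": [
    [0,0,0,0,0,0.5,0],
    [0,0,0,0,0,0.4,0],
    [0,0,0,0,0,0.2,0]
  ]
}}

```text
time: 11.32
position: [0.5073, -0.0584, 0.0812]
tool_rot: [-0.207, 1.559, 0.207]
ft_force: [-2.2, -0.6, -0.6]
grip_width: 0.006
```

{"name": "jog_arm", "arguments": {
  "targets": [
    [0,0,0,0,0,0.2,0]
  ]
}}

```text
time: 11.45
position: [0.5091, -0.0579, 0.0813]
tool_rot: [-0.207, 1.559, 0.207]
ft_force: [-2.8, -1.3, -2.0]
grip_width: 0.004
```

{"name": "jog_arm", "arguments": {
  "targets": [
    [0,0,0,0,0,0.2,0]
  ]
}}

```text
time: 11.58
position: [0.511, -0.0574, 0.0813]
tool_rot: [-0.207, 1.559, 0.207]
ft_force: [-2.1, -0.2, -2.3]
grip_width: 0.006
```

{"name": "jog_arm", "arguments": {
  "targets": [
    [0,0,0,0,0,0.2,0]
  ]
}}

```text
time: 11.7
position: [0.513, -0.0568, 0.0813]
tool_rot: [-0.207, 1.559, 0.207]
ft_force: [-1.9, -0.8, -1.7]
grip_width: 0.006
```

{"name": "jog_arm", "arguments": {
  "targets": [
    [0,0,0,0,0,0.2,0]
  ]
}}

```text
time: 11.82
position: [0.514, -0.0566, 0.0812]
tool_rot: [-0.207, 1.562, 0.207]
ft_force: [-6.3, -2.9, 2.5]
grip_width: 0.009
```

{"name": "jog_arm", "arguments": {
  "targets": [
    [0,0,0,0,0,0.2,0]
  ]
}}

```text
time: 11.95
position: [0.5141, -0.0566, 0.0811]
tool_rot: [-0.206, 1.566, 0.207]
ft_force: [-12.6, -2.3, 8.0]
grip_width: 0.003
```

{"name": "jog_arm", "arguments": {
  "targets": [
    [0,0,0,0,0,0.2,0]
  ]
}}

```text
time: 12.08
position: [0.5143, -0.0565, 0.0811]
tool_rot: [-0.206, 1.57, 0.208]
ft_force: [-17.1, -2.1, 13.9]
grip_width: 0.005
```

The bolt is at its stop: the force climbs with no more travel. I'll back off, then lift clear.

{"name": "jog_arm", "arguments": {
  "targets": [
    [0,0,0,0,0,-0.5,0],
    [0,0,0,0,0,-1.5,0],
    [0,0,0,0,0,-3,0],
    [0,0,0,-4,0,-1,0],
    [0,0,0,-6,0,0,0],
    [0,0,0,-5,-6,0,0],
    [0,0,0,0,-6,0,0],
    [0,0,0,0,-6,0,0],
    [0,0,0,0,0,0,0]
  ]
}}

```text
time: 13.2
position: [0.5039, -0.2387, 0.2217]
tool_rot: [-0.204, 1.559, 0.198]
ft_force: [0.3, 0.9, 0.1]
grip_width: 0.006
```

Run:
```python
from h import *
p=np.load("pw.npy")
plan(p,(-61,98,79))
s=get_state();w,_=get_image("wrist");cv2.imwrite("pics/w8.png",w[:,:,::-1])
im,d=get_image("scene");print(stone(p,d,[(-20,10),(50,80),(90,125)]))
cv2.imwrite("pics/s8.png",cv2.resize(im[200:345,205:405,::-1],(800,580),interpolation=cv2.INTER_CUBIC))
print("knob top",proj("scene",st(p,[(-61,76,81)])),((proj("scene",st(p,[(-61,76,81)]))-[205,200])*4).round(0))
print("bar end",((proj("scene",st(p,[(-68,20,51),(-54,20,51)]))-[205,200])*4).round(0), projw(s['position'],s['tool_rot'],st(p,[(-68,20,51),(-54,20,51),(-61,76,81),(-50,50,52),(-50,-50,52)])).round(0))
```

```text
now st [-233.8  148.7  221.7] F [0.3 0.9 0.1] t 13.2
turn deg tool [-0.57  0.09  0.25]
shift cm: in goal axes [14.27 17.28  5.07] in current [14.2  17.39  4.87]
[(np.int64(152), np.float64(73.3)), (np.int64(145), np.float64(73.4)), (np.int64(157), np.float64(73.4)), ('rail', np.int64(103), np.float64(29.4)), ('board', np.int64(187), np.float64(51.3))]
knob top [[267.44335733 235.0397583 ]] [[250. 140.]]
bar end [[279. 233.]
 [299. 225.]] [[448. -19.]
 [450. -40.]
 [388. -44.]
 [412. -46.]
 [544. -47.]]
```

View pics/w8.png

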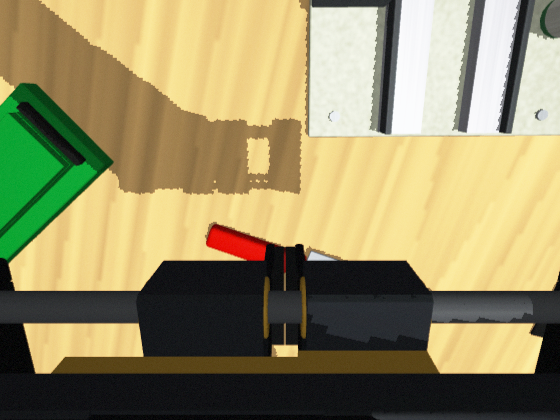

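View pics/s8.png

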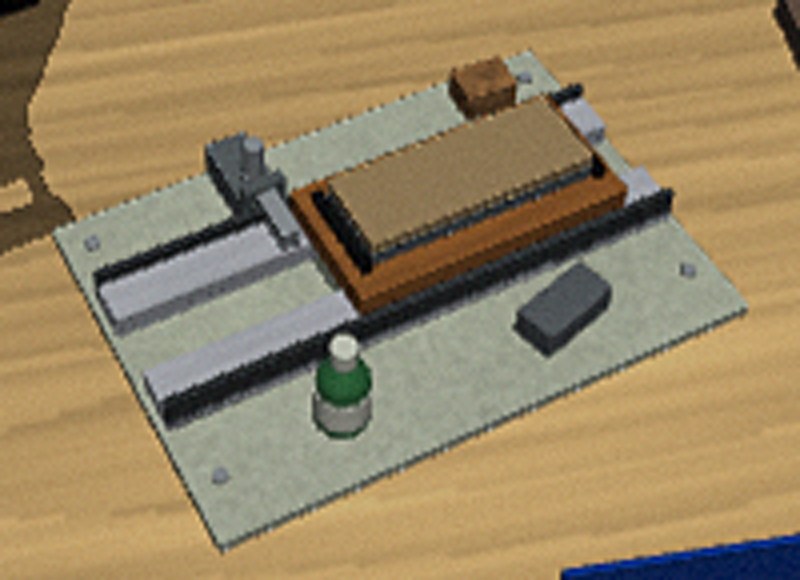

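```bash
python3 -c "
from bench import *
print(close_job(),get_state()['time'])"
```

```text
the job is handed in; nothing more can be done
the job is handed in; nothing more can be done
```

The board is seated in the notches, the bolt is fully across behind its tail, and the job was handed in at about 13.3 s of the 42 s allowed.

- **Board:** I pushed its tail end face with the closed fingertips, about 4 N while sliding, until it dropped and the notch wall stopped it. The force then rose to about 9 N with no further motion. Afterwards the stone top read 73.3 to 73.4 mm at all three places measured along it, down from about 79.5 mm at the start, so the board sits flat.
- **Bolt:** I pushed the knob from its +y side at about 2 to 3 N until it met its end stop. The wrist force reached about 22 N there, far below the 120 N limit. In the final scene picture the bar lies across the tail, and the knob and bar end are within a few millimetres of where full travel should put them.
- **Hand and bystanders:** The hand is clear, about 0.2 m above the bench beside the station. The oil bottle, dressing stone and cork block are in the same place in the before and after pictures. I did not check the knives, spare stone and bowl the same way, but the hand never came down near any of them.

No check failed. The scene/side and wrist camera fits of the station position differed by about 3 mm, and I relied on contact forces for the final positions.

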